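# Unload the roll-top blast cabinet

### The job

Roll the cabinet's slatted cover fully open, reach down through the round port in its deck and lift the steel guide block off its pedestal. Set the block down, not dropped, flat on its underside in the steel tray beside the clamp bar that already lies there, then roll the cover fully shut again so that the grit stays in. Leave the clamp bar, the squeeze bottle and the bench brush where they are.

Things in the scene. Friction and masses are not known exactly. Their poses are not given: they have to be found in the camera images.
- cabinet: Grey bench blast cabinet, fixed, 284 mm deep (x), 286 mm wide (y), 257 mm high. Origin: centre of its underside, on the bench; z up; the front, with the cover's red pull, faces its own -x. Its lower half is a hollow box closed by a flat aluminium deck, top 115 mm above the bench. Inlet and spigot stand out 22 mm at the back.
- track_axis (a point): Middle of the round track's axis, which runs along the cabinet's y at x = 0, z = 115 mm. D-shaped cheeks 12 mm thick (inner faces at y = -131 and 131 mm) rise over the deck to 142 mm from this axis. Between them the cover runs at radius 130 mm, into a fixed rear hood. Cover fully open: the deck is free from the front to 30 mm behind the axis, 262 mm wide.
- cover (a joint): Slatted roll-top (tambour) cover: its angle along the round track in rad, 0 = shut on the front sill, 1.80 = fully open (stop). Starts shut or ajar by up to 0.3. It turns about the cabinet's y at point track_axis; opening carries its front edge up and to the rear. It stays where it is left; moving it takes about 1 to 8 N at the pull.
- cover_knob (a point): Centre of the head of the red pull on the cover's front rail: a round knob pointing straight out, head 30 mm across and 22 mm long, on a 12 mm neck 20 mm long. With the cover at q it lies, in the cabinet's frame, at x = -168 cos(q+0.14), y = 0, z = 115 + 168 sin(q+0.14) mm. Pinched from above along the cabinet's y, it turns between the fingers as the cover rolls.
- port (a point): Centre of the round port in the deck, at the deck's top: 60 mm in front of the cabinet's origin on its middle line, 115 mm above the bench. Clear diameter 116 mm, deck 4 mm thick, rubber lip 3 mm high. Below, on the same axis, stands a pedestal with a round rubber pad 42 mm across, its top 70 mm above the bench.
- guide_block: Bright steel guide block, 32 x 84 x 25 mm (x, y, z), 0.3 to 0.6 kg, with drilled holes. Origin: centre of its underside. Starts flat on the pedestal, its top 20 mm below the deck's top, its long side (own y) within 0.3 rad of the cabinet's x, up to 6 mm off the port's axis. Grip it across its 32 mm side.
- tray: Low steel parts tray with a black rubber liner, fixed, 170 x 250 mm outside (x, y), walls 4 mm. Origin: centre of its underside, on the bench; it stands on short feet: liner top 13 mm above the bench, rim 29 mm. It lies to the left of the cabinet as the robot sees it.
- clamp_bar: Bright steel clamp bar, 24 x 110 x 14 mm (x, y, z), 0.26 kg, loose, lying flat in the tray. Origin: centre of its underside. To be left alone.
- squeeze_bottle: White squeeze bottle with a pointed nozzle, 58 mm in diameter, 180 mm high, loose, standing between cabinet and tray. Origin: centre of its underside. To be left alone.
- bench_brush: Bench brush with a wooden handle, 40 x 270 x 44 mm, loose, lying in front of the work, nearest the robot. Origin: centre of its underside. To be left alone.

How it is judged:
By the outcome, as a careful person would: the job done as asked, in the order asked, and still so for the second after the job is handed in, with the robot touching nothing.
It also fails if it takes over 72 s, if anything falls off the work surface, if the arm or the gripper's body presses on something with over 40 N, if the wrist force passes 120 N, or if a joint passes its speed limit or range.

### The arm

A 6-joint arm with a two-finger parallel gripper is mounted at the origin on a cart in front of the work surface, level with it; the furniture and walls round the work are solid. World frame = base frame: x ahead of the robot, y to its left, z up, the work surface at z = 0. Lengths are in mm, angles in rad, forces in N, time in s.
With the tool pointing down it reaches from about 300 to 875 mm from the base axis. Payload 6.4 kg.
Tool frame: the origin (TCP) lies at the very end of the fingers, on their centre line; the grasp point (between the pads) lies grasp_offset behind it (grasp_offset is the distance from the TCP to the grasp point, in mm); z points along the fingers, y is the line along which they close (so a half turn about z gives the same grasp; the last joint's range is limited). The gripper opens to 85 mm and grips with 20 to 120 N. Pads are 22 mm wide; open, the fingers measure 114 mm over their backs; the gripper's body (76 mm by 85 mm) begins 54 mm behind the grasp point. The pads swing forward as they close: fully open they stand 13 mm farther back than shut.
Start: joints at [0.996, 0.181, 1.607, -0, 1.354, -0.206], TCP at [207.275, 536.356, 231.288] pointing down, gripper open.
Joint ranges: [-2.99, 2.99], [-0.89, 2.07], [0.3, 2.58], [-1.14, 4.28], [0, 2.63], [-3.12, 3.12]. Speed limits (rad/s): [2.57, 2.57, 3.01, 3.14, 3.14, 3.14].

### API

Orientations are given as a unit quaternion [w, x, y, z].
In Python, from bench import state, capture, hand_in, grasp_offset gives the robot as it stands. The module is installed in compiled form; this text tells all that it offers.
- The arm moves only by the shell command python3 -m inch 'ROWS' [FORCE]. ROWS is a JSON list of rows, 1 to 10 of them, each an object with the fields jaw (the opening from 0.0 (shut) to 1.0 (fully open)), dx, dy, dz (the shift in normalised numbers (1 is 500 mm)), yaw (a turn about the tool's z in a scale on which 1.0 is pi rad); a field left out counts as zero (the opening has to be given); each row shifts and turns the commanded pose from where the row before left it, along the tool's axes as they then stand; what a row does not reach is not made up. A row lasts 1/12 s, in which the tool goes at most 41.7 mm and 0.125 rad, less where a joint would pass 70% of its speed; a pose out of reach is approached as far as the arm can. The fingers move at their own pace and stop on an object; FORCE is the grip in N (left out, the last holds). Time passes only in rows, so rows that do not move let the fingers close. It prints the time, the measured TCP pose, the force, the opening and the grip force at its end. No shift or turn number may pass 1 either way. Input that does not fit is refused with a message, and nothing moves.
- state(): the state, without advancing time (a new reading comes with each control period).
- capture(name): name is "side" or "top" or "wrist"; returns a dict with "img" (400x640x3 uint8, red, green, blue), "fx", "fy", "cx", "cy" (pixels), "xyz" and "attitude" of the camera in the world; the wrist camera has in their place "mount" (4x4, takes a point from camera to tool coordinates, whose origin is the TCP and whose axes are the flange's). Camera axes: x right, y down, z forward; pixel columns grow to the right and rows downward; lengths in mm; the calibration is good to about 2 mm. A picture is of the moment at which its call begins: read the wrist's pose just before it. There is no depth.
- hand_in(): hands the job in; it is judged then, once.
The state is a dict: "time_s": time; "joint_pos": joint angles; "joint_vel": joint speeds; "tau": joint torques, N m; "tool_pos": TCP position; "orientation": TCP orientation; "force": force on the tool from outside, world axes, zero at the start; "torque": the same for the moment, N m; "gripper_width": opening from 0.0 (shut) to 1.0 (fully open); "grip_force": force on a finger pad.
Only numpy, scipy, OpenCV 4.12 (cv2) and the standard library are available. Lean on these libraries where they do the work, as an engineer would, in place of code of your own. Each camera call takes 0.05 s, during which the arm holds its last target. There are 200 camera calls.

## Working session

There is one attempt and no reset: what is moved stays moved. The work goes in short steps, Python scripts to look and compute and a shell command to move; the robot and the scene stay as the last step left them, time stands still between calls to the robot, and variables do not carry over. Pictures are saved under pics/ and viewed, at most 10 in all, crops included, and the job is handed in when it is done.

```bash
mkdir -p pics; python3 - <<'E'
from bench import state,capture,grasp_offset
import cv2,numpy as np
print(grasp_offset);s=state();print({k:np.round(v,3) for k,v in s.items()})
for n in("side","top"):
    c=capture(n);cv2.imwrite(f"pics/{n}0.png",c["img"][:,:,::-1]);np.savez(f"{n}0.npz",**c)
    print(n,{k:v for k,v in c.items() if k!="img"})
E
ls
```

```text
18.700000000000003
{'time_s': np.float64(0.0), 'joint_pos': array([ 0.996,  0.182,  1.608,  0.   ,  1.354, -0.206]), 'joint_vel': array([-0.   , -0.   , -0.001, -0.001, -0.   ,  0.   ]), 'tau': array([ 1.0000e-03, -4.4485e+01, -3.5135e+01, -0.0000e+00,  9.0000e-03,
       -0.0000e+00]), 'tool_pos': array([206.945, 535.862, 230.35 ]), 'orientation': array([-0.   ,  0.183,  0.983, -0.001]), 'force': array([ 0.129, -0.072, -0.681]), 'torque': array([-0.001, -0.006,  0.047]), 'grip_force': np.float64(0.0), 'gripper_width': np.float64(1.003)}
side {'fx': 414.1857422610059, 'fy': 414.1857422610059, 'cx': 323.03990633534266, 'cy': 197.824188386727, 'xyz': array([ 809.96509308, -347.15370536, 1028.19689825]), 'attitude': array([-0.2298568 ,  0.91120427,  0.33284977, -0.07799789])}
top {'fx': 383.8225588296563, 'fy': 383.8225588296563, 'cx': 321.94186096242055, 'cy': 204.5864417283606, 'xyz': array([ 284.02609023,  -35.29590381, 1132.96460356]), 'attitude': array([-0.09353501,  0.83586196, -0.53758419,  0.05991007])}
pics
side0.npz
top0.npz
```

View pics/top0.png

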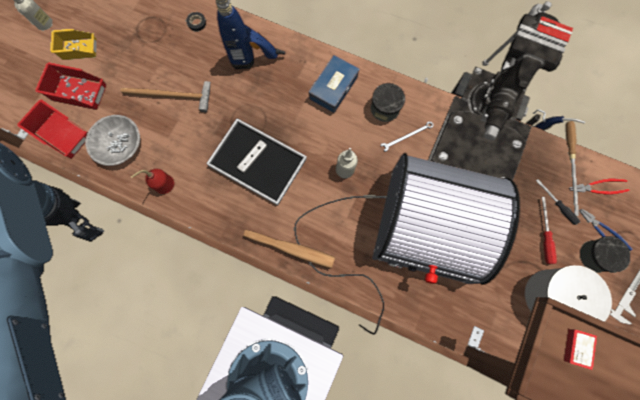

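View pics/side0.png

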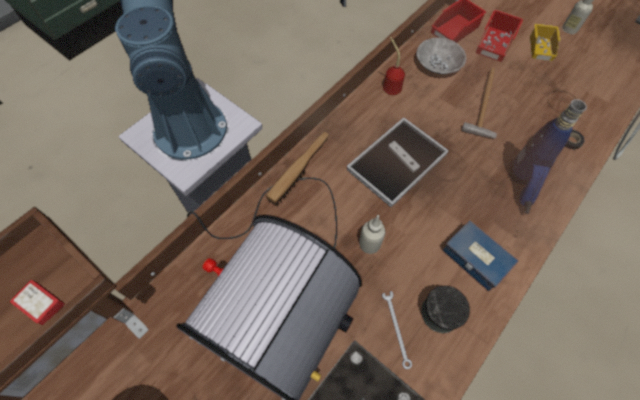

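The top view shows the red pull at (432,273), the tray around (257,161) with the bar at (252,156), the bottle at (346,163), the brush at (290,248) and the cabinet near (450,220), with the cover almost shut. In the side view the pull is at (211,267) and the tray is around (398,160).

```bash
cat > h.py <<'E'
import numpy as np,cv2
from scipy.spatial.transform import Rotation as R
def rot(q): return R.from_quat([q[1],q[2],q[3],q[0]]).as_matrix()
def load(n): return dict(np.load(n,allow_pickle=True))
def ray(c,u,v):
    d=rot(c["attitude"])@np.array([(u-c["cx"])/c["fx"],(v-c["cy"])/c["fy"],1.]);return c["xyz"],d/np.linalg.norm(d)
def onz(c,u,v,z):
    o,d=ray(c,u,v);return o+d*(z-o[2])/d[2]
def tri(a,b):
    A=np.zeros((3,3));y=np.zeros(3)
    for o,d in(a,b):
        P=np.eye(3)-np.outer(d,d);A+=P;y+=P@o
    p=np.linalg.solve(A,y);return p,[np.linalg.norm((np.eye(3)-np.outer(d,d))@(p-o)) for o,d in(a,b)]
def proj(c,p):
    q=rot(c["attitude"]).T@(np.asarray(p,float)-c["xyz"]);return c["fx"]*q[0]/q[2]+c["cx"],c["fy"]*q[1]/q[2]+c["cy"]
E
python3 - <<'E'
from h import *
T,S=load("top0.npz"),load("side0.npz")
k=[]
for c,(x0,x1,y0,y1) in((T,(405,455,255,295)),(S,(190,235,245,290))):
    im=c["img"].astype(int)[y0:y1,x0:x1];m=(im[...,0]>120)&(im[...,0]>2*im[...,1])
    n,l,st,ce=cv2.connectedComponentsWithStats(m.astype(np.uint8))
    i=1+st[1:,4].argmax();print(st[i],ce[i]+[x0,y0]);k.append(ray(c,*(ce[i]+[x0,y0])))
print("knob",tri(*k))
# slat line directions
for nm,c,(x0,x1,y0,y1) in(("T",T,(400,520,175,275)),("S",S,(195,320,225,385))):
    g=cv2.cvtColor(c["img"],cv2.COLOR_RGB2GRAY)
    L=cv2.createLineSegmentDetector().detect(g[y0:y1,x0:x1])[0][:,0]
    yaw=[]
    for a in L:
        l=np.hypot(a[2]-a[0],a[3]-a[1])
        if l<60: continue
        n=np.cross(ray(c,a[0]+x0,a[1]+y0)[1],ray(c,a[2]+x0,a[3]+y0)[1])
        d=np.cross(n,[0,0,1]);yaw.append(np.arctan(d[1]/d[0]))
    print(nm,len(yaw),np.median(yaw),np.round(np.sort(yaw),3))
# tray: dark liner and bar
for nm,c,(x0,x1,y0,y1) in(("T",T,(195,315,110,210)),("S",S,(340,455,110,210))):
    g=cv2.cvtColor(c["img"],cv2.COLOR_RGB2HSV)[y0:y1,x0:x1]
    m=((g[...,2]<70)).astype(np.uint8)
    n,l,st,ce=cv2.connectedComponentsWithStats(m);i=1+st[1:,4].argmax()
    cs,_=cv2.findContours((l==i).astype(np.uint8),cv2.RETR_CCOMP,cv2.CHAIN_APPROX_NONE)
    for q in cs:
        if cv2.contourArea(q)<60: continue
        big=cv2.contourArea(q)>1500
        p=q[:,0]+[x0,y0]
        w=np.array([onz(c,u,v,13 if big else 27)[:2] for u,v in p],np.float32)
        print(nm,"liner" if big else "bar",cv2.minAreaRect(w))
a=cv2.resize(T["img"][145:305,365:525],(400,400),interpolation=2);b=cv2.resize(S["img"][210:400,175:365],(400,400),interpolation=2)
t=cv2.resize(T["img"][110:210,200:360],(800,500)[:2] if 0 else (400,250));s=cv2.resize(S["img"][105:205,300:460],(400,200) if 0 else (400,250))
cv2.imwrite("pics/crop1.png",np.vstack([np.hstack([a,b]),np.hstack([t,s])[:200]])[:,:,::-1])
E
```

```text
[ 21  10  12  18 144] [431.95138889 274.55555556]
[ 12  13  21  18 195] [210.83589744 266.34871795]
knob (array([ 436.81187969, -271.64534301,  146.92001034]), [np.float64(0.9468982326877384), np.float64(0.9468982326875851)])
T 25 -1.4004704897879627 [-1.406 -1.405 -1.403 -1.402 -1.402 -1.402 -1.401 -1.401 -1.401 -1.401
 -1.401 -1.401 -1.4   -1.4   -1.4   -1.4   -1.4   -1.4   -1.4   -1.4
 -1.4   -1.4   -1.4   -1.399 -1.399]
S 21 -1.3993081096282967 [-1.402 -1.402 -1.402 -1.402 -1.402 -1.401 -1.401 -1.4   -1.4   -1.399
 -1.399 -1.399 -1.399 -1.398 -1.398 -1.397 -1.396 -1.395 -1.395  0.145
  0.166]
T liner ((559.06298828125, 311.8990478515625), (235.37562561035156, 156.27005004882812), 84.66012573242188)
T bar ((562.168701171875, 326.92822265625), (37.00960159301758, 121.04895782470703), 76.69782257080078)
S liner ((553.6962890625, 316.18658447265625), (232.28533935546875, 154.03233337402344), 84.70221710205078)
S bar ((563.9022827148438, 326.3345947265625), (44.63991928100586, 127.16251373291016), 77.20926666259766)
```

View pics/crop1.png

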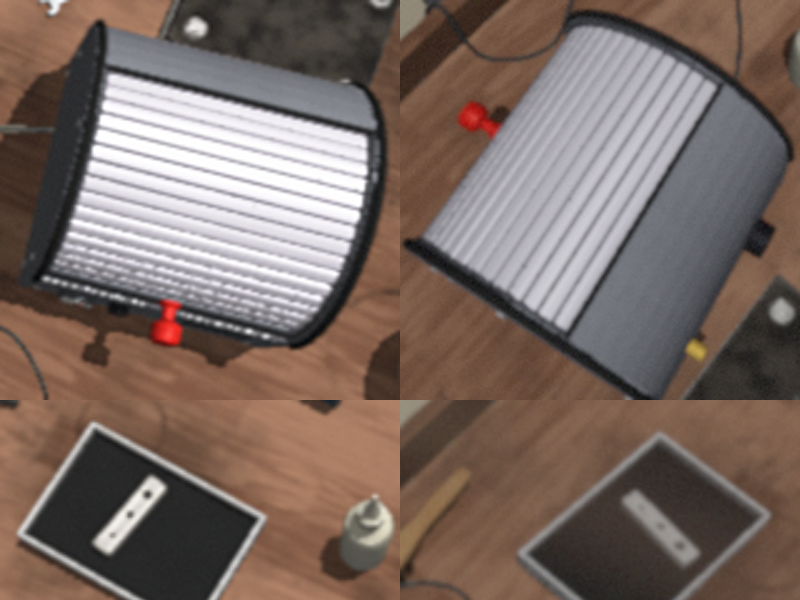

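The crop shows the knob head at top (432,277) and side (210,265.6), with the slats running along the cabinet's y. The bar lies across the tray, and the free half of the tray is on the side towards the bottle.

```bash
python3 - <<'E'
from h import *
from scipy.optimize import least_squares
T,S=load("top0.npz"),load("side0.npz")
p,r=tri(ray(T,431.8,277.4),ray(S,209.7,265.6));print("head",p,r)
yaw=.1705;ex=np.array([np.cos(yaw),np.sin(yaw),0]);ey=np.array([-ex[1],ex[0],0])
a=np.arcsin((p[2]-115)/168);O=p+168*np.cos(a)*ex;O[2]=0;print("q",a-.14,"O",O,"port",O-60*ex)
for c,(x0,x1,y0,y1) in((T,(390,530,160,290)),(S,(180,330,215,395))):
    g=cv2.cvtColor(c["img"],cv2.COLOR_RGB2GRAY)
    L=cv2.createLineSegmentDetector().detect(g[y0:y1,x0:x1])[0][:,0];E=[]
    for l in L:
        if np.hypot(l[2]-l[0],l[3]-l[1])<85: continue
        e=[]
        for u,v in(l[:2],l[2:]):
            o,d=ray(c,u+x0,v+y0);o=o-O-[0,0,115]
            A=np.array([ex@d,d[2]]);B=np.array([ex@o,o[2]])
            aa,bb,cc=A@A,A@B,B@B-132**2;D=bb*bb-aa*cc
            if D<0: continue
            t=(-bb-np.sqrt(D))/aa;w=o+t*d;e+= [ey@w]
        if len(e)==2:E.append(sorted(e))
    E=np.array(E);print(len(E),"y ends median",np.median(E,0),E.min(0),E.max(0))
for n,m in(("T",T),("S",S)):
    im=cv2.resize(m["img"],None,fx=1,fy=1).copy()
    def dot(x,y,z,col=(0,255,0)):
        u,v=proj(m,O+x*ex+y*ey+[0,0,z]);cv2.circle(im,(round(u),round(v)),1,col,-1)
    for y in(-143,143):
        for t in np.linspace(0,np.pi,40): dot(-142*np.cos(t),y,115+142*np.sin(t))
    dot(-168*np.cos(a),0,115+168*np.sin(a),(0,0,255))
    x0,y0=(365,140) if n=="T" else(165,205)
    im=cv2.resize(im[y0:y0+190,x0:x0+190],(400,400),interpolation=2)
    if n=="T":A=im
cv2.imwrite("pics/ov.png",np.hstack([A,im])[:,:,::-1])
print(capture("wrist")["mount"].round(2)) if 0 else None
E
```

```text
head [ 431.29173661 -273.18358804  143.52859687] [np.float64(0.6800913999376773), np.float64(0.6800913999375593)]
q 0.03063998781000085 O [ 594.45114186 -245.09217228    0.        ] port [ 535.32113871 -255.27267949    0.        ]
25 y ends median [-119.23992489  122.5796983 ] [-131.90032204   96.14102518] [-114.07516997  128.57184818]
15 y ends median [-120.16624346  123.68047603] [-127.04287395   54.628982  ] [-115.39168474  134.01647586]
```

View pics/ov.png

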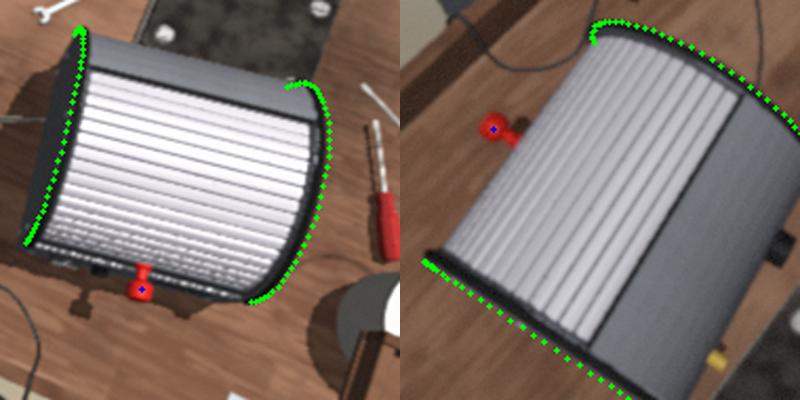

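The overlay (green cheek arcs, blue knob dot) fits both views to about 2 mm, so the cabinet pose holds. I'll turn the tool to the cabinet's axes and travel to above the knob.

Careful with the scale: shifts go in shares of 500 mm and turns go in shares of pi rad. That gives: -10 mm / 500 = -0.02, -0.108 rad / 3.1416 = -0.0344.

```bash
python3 -m inch '[{"jaw":1, "dz":-0.02, "yaw":-0.0344}, {"jaw":1, "dz":-0.02, "yaw":-0.0344}, {"jaw":1, "dz":-0.02, "yaw":-0.0344}, {"jaw":1, "dz":-0.02, "yaw":-0.0344}, {"jaw":1, "dz":-0.02, "yaw":-0.0341}]' 40
python3 -m inch '[{"jaw":1, "dx":-0.006, "dy":-0.06}, {"jaw":1, "dx":-0.006, "dy":-0.06}, {"jaw":1, "dx":-0.006, "dy":-0.06}, {"jaw":1, "dx":-0.006, "dy":-0.06}, {"jaw":1, "dx":-0.006, "dy":-0.06}, {"jaw":1, "dx":-0.006, "dy":-0.06}, {"jaw":1, "dx":-0.006, "dy":-0.06}, {"jaw":1, "dx":-0.006, "dy":-0.06}, {"jaw":1, "dx":-0.006, "dy":-0.06}, {"jaw":1, "dx":-0.006, "dy":-0.06}]' | tail -3
python3 -m inch '[{"jaw":0.8, "dx":-0.006, "dy":-0.06}, {"jaw":0.8, "dx":-0.006, "dy":-0.06}, {"jaw":0.8, "dx":-0.006, "dy":-0.06}, {"jaw":0.8, "dx":-0.006, "dy":-0.06}, {"jaw":0.8, "dx":-0.006, "dy":-0.06}, {"jaw":0.8, "dx":-0.006, "dy":-0.06}, {"jaw":0.8, "dx":-0.006, "dy":-0.06}, {"jaw":0.8, "dx":-0.006, "dy":-0.06}]' | tail -3
cat > rel.py <<'E'
# remaining move to world target, in tool axes: rel.py x y z [yaw of tool y]
import sys
from h import *
from bench import state
s=state();M=rot(s["orientation"]);t=np.array([float(v) for v in sys.argv[1:4]])
y=np.arctan2(M[1,1],M[0,1]);print("t",round(s["time_s"],2),"tcp",s["tool_pos"].round(1),"z",M[:,2].round(3),"yaw",round(y,4),"j6",round(s["joint_pos"][5],3),"F",s["force"].round(1),"w",round(float(s["gripper_width"]),3),"grip",round(float(s["grip_force"]),1))
print("to go",(M.T@(t-s["tool_pos"])).round(1))
E
python3 rel.py 431.5 -272 200
```

```text
time_s: 0.52
tool_pos: [207.1, 536.1, 281.2]
orientation: [-0.0, -0.088, 0.996, -0.0]
force: [0.2, -0.1, 0.2]
gripper_width: 1.0
grip_force: 0.0
force: [1.5, -0.3, 0.5]
gripper_width: 0.999
grip_force: 0.0
force: [0.4, -0.2, -0.3]
gripper_width: 0.8
grip_force: 0.0
t 2.02 tcp [351.8  11.9 281.2] z [ 0.  0. -1.] yaw 1.7408 j6 -2.048 F [ 0.4 -0.2 -0.3] w 0.8 grip 0.0
to go [ -30.5 -293.2   81.2]
```

To row units: -30 mm / 500 = -0.06, -23 mm / 500 = -0.046.

```bash
python3 -m inch '[{"jaw":0.8, "dx":-0.006, "dy":-0.06}, {"jaw":0.8, "dx":-0.006, "dy":-0.06}, {"jaw":0.8, "dx":-0.006, "dy":-0.06}, {"jaw":0.8, "dx":-0.006, "dy":-0.06}, {"jaw":0.8, "dx":-0.006, "dy":-0.06}, {"jaw":0.8, "dx":-0.006, "dy":-0.06}, {"jaw":0.8, "dx":-0.006, "dy":-0.06, "dz":0.02}, {"jaw":0.8, "dx":-0.006, "dy":-0.06, "dz":0.03}, {"jaw":0.8, "dx":-0.006, "dy":-0.06, "dz":0.04}, {"jaw":0.8, "dx":-0.006, "dy":-0.046, "dz":0.04}]' | tail -3
python3 -m inch '[{"jaw":0.8, "dz":0.032}, {"jaw":0.8}]' | tail -3
python3 rel.py 431.5 -272 125
python3 - <<'E'
from h import *
from bench import capture,state
s=state();c=capture("wrist");cv2.imwrite("pics/w1.png",c["img"][:,:,::-1]);print(np.round(c["mount"],2),c["fx"],c["cx"],c["cy"])
E
```

```text
force: [-0.6, -0.3, -0.4]
gripper_width: 0.802
grip_force: 0.0
force: [-0.8, 1.4, -1.8]
gripper_width: 0.803
grip_force: 0.0
t 3.02 tcp [ 429.1 -269.7  195.9] z [-0.006  0.006 -1.   ] yaw 1.7391 j6 -2.535 F [-0.8  1.4 -1.8] w 0.803 grip 0.0
to go [-2.3 -3.2 70.9]
[[  -0.     -0.95   -0.31   79.05]
 [   1.     -0.     -0.      0.16]
 [   0.     -0.31    0.95 -143.31]
 [   0.      0.      0.      1.  ]] 293.299968742238 322.0039335350942 198.13357518457343
```

View pics/w1.png

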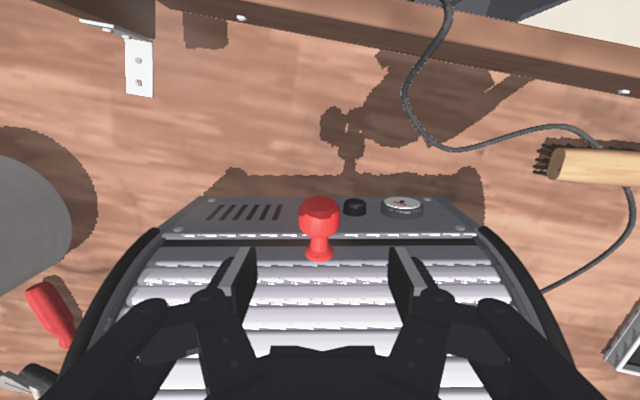

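The wrist view shows the red knob at (320,215), midway between the open fingers and with nothing in the way below. Descend and pinch.

To row units: 18 mm / 500 = 0.036, 16 mm / 500 = 0.032.

```bash
python3 -m inch '[{"jaw":0.8, "dx":-0.001, "dy":-0.003, "dz":0.036}, {"jaw":0.8, "dy":-0.003, "dz":0.036}, {"jaw":0.8, "dz":0.036}, {"jaw":0.8, "dz":0.032}, {"jaw":0.8}]' | tail -3
python3 rel.py 431.5 -272 125
python3 -m inch '[{"jaw":0.3}, {"jaw":0.2}, {"jaw":0.2}, {"jaw":0.2}, {"jaw":0.2}, {"jaw":0.2}]' 30
python3 rel.py 431.5 -272 125; python3 -c "
from bench import state;print(state()['joint_pos'].round(2))"
```

```text
force: [-0.3, 0.2, -0.7]
gripper_width: 0.803
grip_force: 0.0
t 3.48 tcp [ 431.  -271.3  128.6] z [-0.003  0.003 -1.   ] yaw 1.7419 j6 -2.537 F [-0.3  0.2 -0.7] w 0.803 grip 0.0
to go [-0.3 -0.8  3.6]
time_s: 3.98
tool_pos: [432.3, -271.3, 131.0]
orientation: [0.0, -0.085, 0.996, 0.002]
force: [-0.4, 7.7, 1.5]
gripper_width: 0.332
grip_force: 30.9
t 3.98 tcp [ 432.3 -271.3  131. ] z [ 0.     0.003 -1.   ] yaw 1.7412 j6 -2.537 F [-0.4  7.7  1.5] w 0.332 grip 30.9
to go [ 0.9 -0.6  6. ]
[-0.79  0.16  1.85  0.    1.13 -2.54]
```

To row units: -14.5 mm / 500 = -0.029, -14.2 mm / 500 = -0.0284.

```bash
python3 -m inch '[{"jaw":0.2, "dx":-0.0064, "dz":-0.029}, {"jaw":0.2, "dx":-0.0088, "dz":-0.0284}, {"jaw":0.2, "dx":-0.0114, "dz":-0.0274}, {"jaw":0.2, "dx":-0.0138, "dz":-0.0264}, {"jaw":0.2, "dx":-0.016, "dz":-0.025}, {"jaw":0.2, "dx":-0.0182, "dz":-0.0236}, {"jaw":0.2, "dx":-0.0202, "dz":-0.0218}]' 45
python3 rel.py 594.5 -245 257
```

```text
time_s: 4.57
tool_pos: [476.9, -263.6, 221.2]
orientation: [-0.003, -0.085, 0.996, 0.002]
force: [-5.6, 3.1, -3.7]
gripper_width: 0.323
grip_force: 44.5
t 4.57 tcp [ 476.9 -263.6  221.2] z [-0.006  0.003 -1.   ] yaw 1.741 j6 -2.463 F [-5.6  3.1 -3.7] w 0.323 grip 44.5
to go [-118.9   -1.5  -36.4]
```

To row units: -14.6 mm / 500 = -0.0292, -14.2 mm / 500 = -0.0284.

```bash
python3 -m inch '[{"jaw":0.2, "dx":-0.022, "dz":-0.02}, {"jaw":0.2, "dx":-0.0238, "dz":-0.018}, {"jaw":0.2, "dx":-0.0252, "dz":-0.0158}, {"jaw":0.2, "dx":-0.0264, "dz":-0.0134}, {"jaw":0.2, "dx":-0.0276, "dz":-0.011}, {"jaw":0.2, "dx":-0.0284, "dz":-0.0086}, {"jaw":0.2, "dx":-0.0292, "dz":-0.006}]' 45
python3 rel.py 594.5 -245 257
```

```text
time_s: 5.15
tool_pos: [568.3, -247.9, 269.6]
orientation: [-0.001, -0.085, 0.996, 0.001]
force: [-4.9, 6.9, 4.0]
gripper_width: 0.331
grip_force: 43.9
t 5.15 tcp [ 568.3 -247.9  269.6] z [-0.002  0.002 -1.   ] yaw 1.7416 j6 -2.344 F [-4.9  6.9  4. ] w 0.331 grip 43.9
to go [-26.4  -1.6  12.5]
```

To row units: -14.9 mm / 500 = -0.0298, -14.8 mm / 500 = -0.0296.

```bash
python3 -m inch '[{"jaw":0.2, "dx":-0.0296, "dz":-0.0034}, {"jaw":0.2, "dx":-0.0298, "dz":-0.0008}, {"jaw":0.2, "dx":-0.0296, "dz":0.0018}, {"jaw":0.2, "dx":-0.0294, "dz":0.0044}, {"jaw":0.2, "dx":-0.029, "dz":0.007}, {"jaw":0.2, "dx":-0.0282, "dz":0.0096}, {"jaw":0.2, "dx":-0.008, "dz":0.0032}, {"jaw":0.2}]' 45
python3 rel.py 594.5 -245 257
```

```text
time_s: 5.82
tool_pos: [662.5, -231.7, 259.8]
orientation: [0.003, -0.086, 0.996, 0.0]
force: [7.4, 9.0, 4.4]
gripper_width: 0.302
grip_force: 44.0
t 5.82 tcp [ 662.5 -231.7  259.8] z [ 0.007  0.001 -1.   ] yaw 1.7436 j6 -2.251 F [7.4 9.  4.4] w 0.302 grip 44.0
to go [69.3 -1.4  2.3]
```

To row units: -5 mm / 500 = -0.01, 2 mm / 500 = 0.004.

```bash
python3 -m inch '[{"jaw":0.2, "dx":-0.01, "dz":0.004}, {"jaw":0.2}]' 45
python3 rel.py 594.5 -245 257
python3 -m inch '[{"jaw":0.9}, {"jaw":0.9}, {"jaw":0.9}, {"jaw":0.9}, {"jaw":0.9, "dz":-0.03}, {"jaw":0.9, "dz":-0.03}, {"jaw":0.9, "dz":-0.03}, {"jaw":0.9, "dx":0.05, "dz":-0.02}, {"jaw":0.9, "dx":0.06}, {"jaw":0.9, "dx":0.06}]' | tail -3
python3 -m inch '[{"jaw":0.9, "dx":0.06}, {"jaw":0.9, "dx":0.05}, {"jaw":0.9, "dx":0.03}, {"jaw":0.9}]' | tail -3
python3 rel.py 535.3 -255 200
python3 - <<'E'
from h import *
from bench import capture,state
s=state();np.savez("w2s.npz",p=s["tool_pos"],q=s["orientation"])
W=capture("wrist");T=capture("top");S=capture("side")
for n,c in(("w2",W),("top2",T),("side2",S)): np.savez(n+".npz",**c)
k=[]
for c,(x0,x1,y0,y1) in((T,(380,560,100,320)),(S,(180,350,200,400))):
    im=c["img"].astype(int)[y0:y1,x0:x1];m=(im[...,0]>120)&(im[...,0]>2*im[...,1])
    n,l,st,ce=cv2.connectedComponentsWithStats(m.astype(np.uint8))
    i=1+st[1:,4].argmax();print(st[1:],ce[1:]+[x0,y0]);k.append(ray(c,*(ce[i]+[x0,y0])))
print(tri(*k))
i=np.zeros((600,800,3),np.uint8);i[:400,:640]=W["img"];i[400:,:200]=cv2.resize(T["img"][120:300,350:550],(200,180)).repeat(1,0)[:200] if 0 else 0
a=cv2.resize(S["img"][200:400,160:360],(200,200));i[400:,:200]=a;i[400:,200:400]=T["img"][120:320,360:560]
cv2.imwrite("pics/w2.png",i[:,:,::-1])
E
```

```text
time_s: 5.98
tool_pos: [666.3, -231.0, 258.2]
orientation: [0.003, -0.086, 0.996, 0.0]
force: [3.0, 8.1, 6.4]
gripper_width: 0.303
grip_force: 43.2
t 5.98 tcp [ 666.3 -231.   258.2] z [ 0.005  0.001 -1.   ] yaw 1.7433 j6 -2.247 F [3.  8.1 6.4] w 0.303 grip 43.2
to go [73.2 -1.4  0.8]
force: [0.1, -1.0, 1.0]
gripper_width: 0.899
grip_force: 0.0
force: [-0.3, 0.2, 0.0]
gripper_width: 0.899
grip_force: 0.0
t 7.15 tcp [ 509.  -260.5  310. ] z [-0.001 -0.001 -1.   ] yaw 1.7385 j6 -2.418 F [-0.3  0.2  0. ] w 0.899 grip 0.0
to go [-26.9   1.1 110. ]
[[ 81  74  12  13 117]
 [ 77  88   8   5  26]
 [174 162   3   2   4]] [[465.97435897 179.78632479]
 [460.73076923 189.84615385]
 [555.         262.5       ]]
[[103  94  18  16 218]] [[292.12385321 301.78899083]]
(array([ 652.86619891, -234.38362979,  276.0825545 ]), [np.float64(0.0324421339266686), np.float64(0.032442133926761096)])
```

View pics/w2.png

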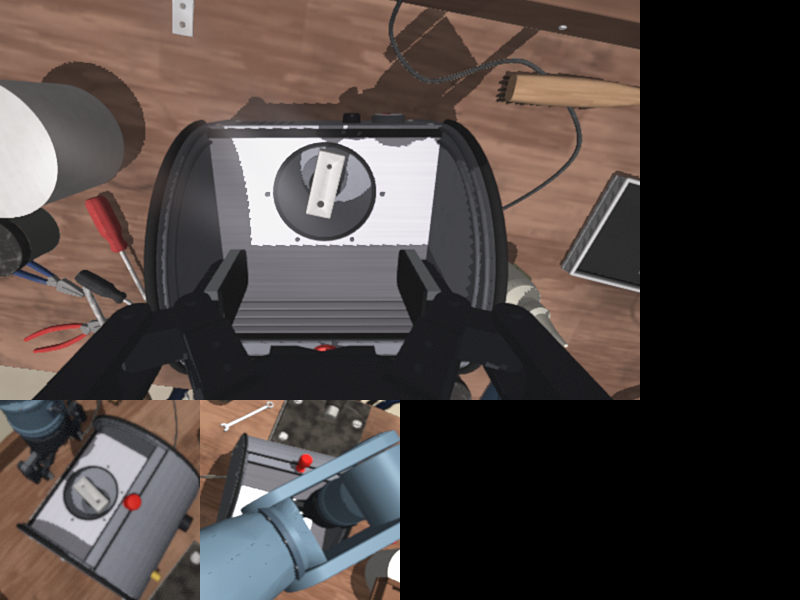

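The cover is rolled back and the knob is triangulated at q≈1.79, which is the stop. The block shows in the port at (326,184) in the wrist image, tilted slightly, and it's also visible in the side crop at (90,490).

```bash
python3 - <<'E'
from h import *
W,S,P=load("w2.npz"),load("side2.npz"),load("w2s.npz")
m=W["mount"];M=rot(P["q"]);Rc=M@m[:3,:3];W["xyz"]=P["p"]+M@m[:3,3]
q=R.from_matrix(Rc).as_quat();W["attitude"]=np.array([q[3],*q[:3]])
O=np.array([594.5,-245,0]);ex=np.array([np.cos(.1705),np.sin(.1705),0])
print("port px",proj(W,O-60*ex+[0,0,115]),proj(S,O-60*ex+[0,0,115]))
tiles=[]
for n,c,(cx,cy,r) in(("W",W,(326,188,44)),("S",S,(251,290,24))):
    hsv=cv2.cvtColor(c["img"],cv2.COLOR_RGB2HSV).astype(int)
    yy,xx=np.mgrid[:400,:640];disc=(xx-cx)**2+(yy-cy)**2<r*r
    for th in(150,170,190):
        k=(disc&(hsv[...,2]>th)).astype(np.uint8)
        k=cv2.morphologyEx(k,cv2.MORPH_CLOSE,np.ones((5,5)))if n=="W" else k
        cs,_=cv2.findContours(k,cv2.RETR_EXTERNAL,cv2.CHAIN_APPROX_NONE)
        if not cs: continue
        q=max(cs,key=cv2.contourArea)[:,0]
        w=np.array([onz(c,u,v,95)[:2] for u,v in q],np.float32)
        print(n,th,len(q),cv2.minAreaRect(q.astype(np.float32)),cv2.minAreaRect(w))
    tiles.append(cv2.resize(c["img"][cy-60:cy+60,cx-60:cx+60],(400,400),interpolation=2))
cv2.imwrite("pics/blk.png",np.hstack(tiles)[:,:,::-1])
E
```

```text
port px (np.float64(322.743298450561), np.float64(195.40779386001168)) (np.float64(250.475682447685), np.float64(292.93508456715074))
W 150 253 ((335.6803894042969, 180.8511199951172), (70.27072143554688, 66.389892578125), 83.36748504638672) ((521.9136962890625, -240.741455078125), (91.6572494506836, 83.78347778320312), 14.841436386108398)
W 170 308 ((335.1646728515625, 181.18077087402344), (69.97554779052734, 64.40154266357422), 84.05313110351562) ((527.248779296875, -247.12838745117188), (84.92060089111328, 86.4407958984375), 87.28495788574219)
W 190 167 ((324.6941223144531, 184.37646484375), (25.163928985595703, 63.56061553955078), 12.52880859375) ((528.0440673828125, -254.46359252929688), (31.219390869140625, 83.0494384765625), 87.06437683105469)
S 150 71 ((250.25003051757812, 293.2500305175781), (36.06244659423828, 14.142135620117188), 45.0) ((528.71728515625, -253.66798400878906), (31.400495529174805, 85.9300308227539), 87.3367691040039)
S 170 66 ((250.00003051757812, 294.0000305175781), (33.941123962402344, 12.727920532226562), 45.0) ((529.5341186523438, -255.3558349609375), (27.56614112854004, 80.86231231689453), 86.80461883544922)
S 190 23 ((253.24391174316406, 293.8049011230469), (11.244510650634766, 3.4358229637145996), 51.34019470214844) ((535.4940795898438, -250.53094482421875), (7.52449369430542, 26.60863494873047), 81.02037811279297)
```

View pics/blk.png

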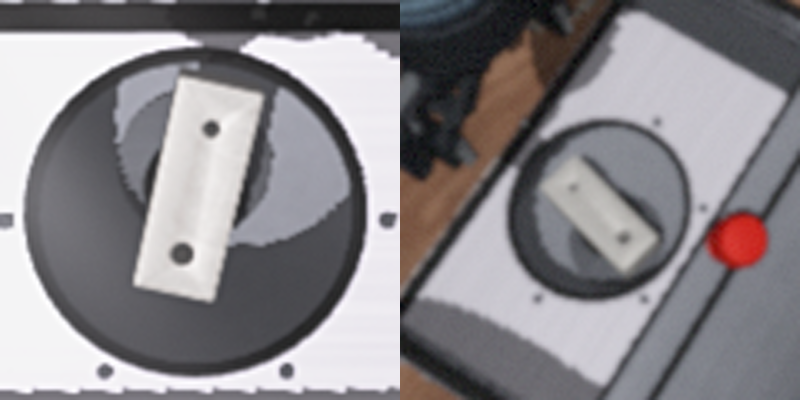

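The two views agree: block centre (528.5, -254), 31×84 mm, with the gripping axis at yaw 1.520. It sits flat and clear of the port's edge.

To row units: 20 mm / 500 = 0.04, -10 mm / 500 = -0.02, 0.11 rad / 3.1416 = 0.035.

```bash
python3 -m inch '[{"jaw":0.6, "dx":-0.02, "dz":0.02, "yaw":0.035}, {"jaw":0.6, "dx":-0.018, "dz":0.04, "yaw":0.0345}, {"jaw":0.6, "dz":0.04}, {"jaw":0.6, "dz":0.04}, {"jaw":0.6, "dz":0.04}, {"jaw":0.6, "dz":0.02}, {"jaw":0.6}]' | tail -3
python3 rel.py 528.5 -254.2 73
```

```text
force: [0.0, 0.2, 0.4]
gripper_width: 0.6
grip_force: 0.0
t 7.88 tcp [ 529.6 -256.1  206.3] z [-0.004  0.003 -1.   ] yaw 1.5232 j6 -2.175 F [0.  0.2 0.4] w 0.6 grip 0.0
to go [  0.6   1.4 133.3]
```

To row units: 20 mm / 500 = 0.04, 15 mm / 500 = 0.03.

```bash
python3 -m inch '[{"jaw":0.6, "dx":0.0008, "dy":0.0028, "dz":0.04}, {"jaw":0.6, "dz":0.04}, {"jaw":0.6, "dz":0.04}, {"jaw":0.6, "dz":0.03}, {"jaw":0.6}, {"jaw":0.6}]' | tail -3
python3 rel.py 528.5 -254.2 73
```

```text
force: [0.3, 0.1, -0.4]
gripper_width: 0.599
grip_force: 0.0
t 8.38 tcp [ 530.5 -256.   135.1] z [-0.  0. -1.] yaw 1.5228 j6 -2.174 F [ 0.3  0.1 -0.4] w 0.599 grip 0.0
to go [ 2.   1.7 62.1]
```

To row units: 14 mm / 500 = 0.028, 12 mm / 500 = 0.024.

```bash
python3 -m inch '[{"jaw":0.6, "dx":0.002, "dy":0.002, "dz":0.028}, {"jaw":0.6, "dz":0.028}, {"jaw":0.6, "dz":0.028}, {"jaw":0.6, "dz":0.024}, {"jaw":0.6, "dz":0.012}, {"jaw":0.6}, {"jaw":0.6}]' | tail -3
python3 rel.py 528.5 -254.2 73
```

```text
force: [-0.6, -0.5, 0.5]
gripper_width: 0.601
grip_force: 0.0
t 8.97 tcp [ 529.5 -255.2   75.3] z [ 0.001 -0.    -1.   ] yaw 1.5226 j6 -2.173 F [-0.6 -0.5  0.5] w 0.601 grip 0.0
to go [1.1 1.  2.3]
```

To row units: 1.5 mm / 500 = 0.003, 0.5 mm / 500 = 0.001.

```bash
python3 -m inch '[{"jaw":0.6, "dx":0.001, "dy":0.001, "dz":0.003}, {"jaw":0.3}, {"jaw":0.2}, {"jaw":0.2}, {"jaw":0.2}, {"jaw":0.2}, {"jaw":0.2}]' 60 | tail -3
python3 rel.py 528.5 -254.2 73
python3 -m inch '[{"jaw":0.2, "dz":-0.008}, {"jaw":0.2, "dz":-0.016}, {"jaw":0.2, "dz":-0.024}, {"jaw":0.2, "dz":-0.024}, {"jaw":0.2}]' | tail -3
python3 rel.py 528.5 -254.2 73
```

```text
force: [-0.9, 2.1, 5.5]
gripper_width: 0.361
grip_force: 61.4
t 9.55 tcp [ 529.1 -254.5   74.1] z [ 0.001 -0.001 -1.   ] yaw 1.5225 j6 -2.173 F [-0.9  2.1  5.5] w 0.361 grip 61.4
to go [0.6 0.3 1.1]
force: [0.7, -1.2, -4.9]
gripper_width: 0.362
grip_force: 60.2
t 9.97 tcp [ 530.3 -255.7  112.6] z [ 0.004 -0.003 -1.   ] yaw 1.5226 j6 -2.173 F [ 0.7 -1.2 -4.9] w 0.362 grip 60.2
to go [ 2.   1.5 39.5]
```

To row units: -25 mm / 500 = -0.05, -20 mm / 500 = -0.04.

```bash
python3 -m inch '[{"jaw":0.2, "dz":-0.03}, {"jaw":0.2, "dz":-0.04}, {"jaw":0.2, "dz":-0.04}, {"jaw":0.2, "dz":-0.04}, {"jaw":0.2, "dz":-0.05}, {"jaw":0.2, "dz":-0.05}, {"jaw":0.2, "dz":-0.05}, {"jaw":0.2, "dz":-0.04}, {"jaw":0.2, "dz":-0.02}, {"jaw":0.2}]' | tail -3
python3 rel.py 557 254 300
python3 - <<'E'
from h import *
from bench import state,capture
T,S=load("top0.npz"),load("side0.npz")
W=capture("wrist");np.savez("w3.npz",**W);cv2.imwrite("pics/w3.png",W["img"][:,:,::-1])
# tray inner outline by bright rim; bar by bright blob, both views
for nm,c,(x0,x1,y0,y1) in(("T",T,(200,312,112,208)),("S",S,(342,453,112,208))):
    g=cv2.cvtColor(c["img"],cv2.COLOR_RGB2GRAY)[y0:y1,x0:x1]
    m=(g<75).astype(np.uint8);n,l,st,ce=cv2.connectedComponentsWithStats(m);i=1+st[1:,4].argmax()
    q=cv2.convexHull(np.argwhere(l==i)[:,::-1].astype(np.int32))[:,0]
    ins=cv2.fillConvexPoly(np.zeros_like(g),q,1);ins=cv2.erode(ins,np.ones((7,7)))
    b=(ins>0)&(g>120);n,l,st,ce=cv2.connectedComponentsWithStats(b.astype(np.uint8));i=1+st[1:,4].argmax()
    bp=np.argwhere(l==i)[:,::-1]
    f=lambda p,z:np.array([onz(c,u+x0,v+y0,z)[:2] for u,v in p],np.float32)
    print(nm,"liner",cv2.minAreaRect(f(q,13)),"\n bar",cv2.minAreaRect(f(bp,27)))
E
```

```text
force: [0.3, 0.2, -6.2]
gripper_width: 0.362
grip_force: 60.7
t 10.8 tcp [ 529.6 -255.2  292.3] z [ 0.004 -0.003 -1.   ] yaw 1.5226 j6 -2.173 F [ 0.3  0.2 -6.2] w 0.362 grip 60.7
to go [ -2.8 509.9  -9.3]
T liner ((559.1387939453125, 312.1300048828125), (236.0073699951172, 156.84889221191406), 84.61449432373047) 
 bar ((562.16748046875, 327.40020751953125), (28.326396942138672, 111.20600128173828), 76.7389144897461)
S liner ((553.7096557617188, 317.0452880859375), (234.7877655029297, 154.90158081054688), 84.60684967041016) 
 bar ((563.2918701171875, 327.6204833984375), (23.27737045288086, 109.1200942993164), 76.5894775390625)
```

View pics/w3.png

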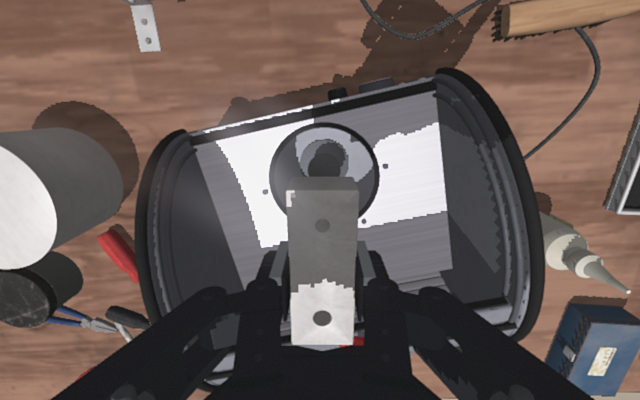

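The block is held squarely between the fingers and the pedestal is empty. The target beside the bar is (549, 270) with yaw 1.339, parallel to the bar and leaving a 30 mm gap.

To row units: 30 mm / 500 = 0.06, 20 mm / 500 = 0.04.

```bash
python3 -m inch '[{"jaw":0.2, "dy":0.02}, {"jaw":0.2, "dy":0.04}, {"jaw":0.2, "dy":0.06}, {"jaw":0.2, "dy":0.06}, {"jaw":0.2, "dy":0.06}, {"jaw":0.2, "dy":0.06}, {"jaw":0.2, "dy":0.06}, {"jaw":0.2, "dy":0.06}, {"jaw":0.2, "dy":0.06}, {"jaw":0.2, "dy":0.06}]' | tail -3
python3 -m inch '[{"jaw":0.2, "dy":0.06}, {"jaw":0.2, "dy":0.06}, {"jaw":0.2, "dy":0.06}, {"jaw":0.2, "dy":0.06}, {"jaw":0.2, "dy":0.06}, {"jaw":0.2, "dy":0.06}, {"jaw":0.2, "dy":0.06}, {"jaw":0.2, "dx":0.01, "dy":0.05}, {"jaw":0.2, "dy":0.03, "yaw":0.0191}, {"jaw":0.2, "dy":0.01, "yaw":0.0191}]' | tail -3
python3 -m inch '[{"jaw":0.2, "yaw":0.0204}, {"jaw":0.2}, {"jaw":0.2}]' | tail -3
python3 rel.py 549 270 120
```

```text
force: [1.3, -0.7, -5.7]
gripper_width: 0.359
grip_force: 60.6
force: [-1.0, 0.7, -5.0]
gripper_width: 0.361
grip_force: 60.7
force: [0.1, -0.1, -6.2]
gripper_width: 0.358
grip_force: 60.7
t 12.77 tcp [548.  270.4 287. ] z [-0.003 -0.001 -1.   ] yaw 1.3409 j6 -1.076 F [ 0.1 -0.1 -6.2] w 0.358 grip 60.7
to go [-1.600e+00  1.000e-01  1.669e+02]
```

To row units: 30 mm / 500 = 0.06, 25 mm / 500 = 0.05.

```bash
python3 -m inch '[{"jaw":0.2, "dx":-0.002, "dz":0.03}, {"jaw":0.2, "dz":0.06}, {"jaw":0.2, "dz":0.06}, {"jaw":0.2, "dz":0.06}, {"jaw":0.2, "dz":0.06}, {"jaw":0.2, "dz":0.05}, {"jaw":0.2, "dz":0.014}, {"jaw":0.2}, {"jaw":0.2}]' | tail -3
python3 rel.py 549 270 18
python3 - <<'E'
from bench import capture;import cv2
cv2.imwrite("pics/w4.png",capture("wrist")["img"][:,:,::-1])
E
```

```text
force: [0.7, -0.2, -4.9]
gripper_width: 0.362
grip_force: 60.7
t 13.52 tcp [550.5 269.9 122.7] z [ 0.  0. -1.] yaw 1.3389 j6 -1.076 F [ 0.7 -0.2 -4.9] w 0.362 grip 60.7
to go [  1.5  -0.3 104.7]
```

View pics/w4.png

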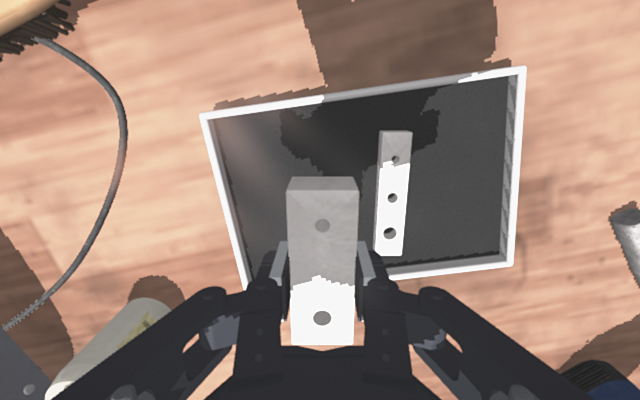

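The wrist view shows the block (320,260) parallel to the bar (393,195), with free liner all round, so it's safe to lower.

Careful with the scale: shifts go in shares of 500 mm and turns go in shares of pi rad. That gives: 20 mm / 500 = 0.04, 18 mm / 500 = 0.036.

```bash
python3 -m inch '[{"jaw":0.2, "dx":0.001, "dz":0.03}, {"jaw":0.2, "dz":0.04}, {"jaw":0.2, "dz":0.04}, {"jaw":0.2, "dz":0.036}, {"jaw":0.2, "dz":0.024}, {"jaw":0.2, "dz":0.012}, {"jaw":0.2}, {"jaw":0.2}]' | tail -3
python3 rel.py 549 270 18
python3 -m inch '[{"jaw":0.2, "dz":0.006}, {"jaw":0.2, "dz":0.006}, {"jaw":0.2, "dz":0.004}, {"jaw":0.2}]' | tail -3
python3 rel.py 549 270 18
```

```text
force: [-0.5, -0.3, -5.9]
gripper_width: 0.364
grip_force: 60.7
t 14.23 tcp [550.7 270.4  32.3] z [ 0.002  0.    -1.   ] yaw 1.3386 j6 -1.075 F [-0.5 -0.3 -5.9] w 0.364 grip 60.7
to go [ 1.6 -0.8 14.3]
force: [-0.4, -0.6, -5.5]
gripper_width: 0.362
grip_force: 60.7
t 14.57 tcp [549.5 270.1  22.9] z [-0. -0. -1.] yaw 1.3385 j6 -1.075 F [-0.4 -0.6 -5.5] w 0.362 grip 60.7
to go [ 0.5 -0.2  4.9]
```

To row units: 1.5 mm / 500 = 0.003, 1 mm / 500 = 0.002.

```bash
python3 -m inch '[{"jaw":0.2, "dz":0.003}, {"jaw":0.2, "dz":0.003}, {"jaw":0.2, "dz":0.002}, {"jaw":0.2}]' | grep -E "pos|force"
python3 -m inch '[{"jaw":0.2, "dz":0.002}, {"jaw":0.2}]' | grep -E "pos|force"
```

```text
tool_pos: [549.5, 270.0, 18.7]
force: [-0.2, 0.5, -5.5]
grip_force: 60.7
tool_pos: [549.7, 270.1, 17.9]
force: [0.4, 0.0, -6.2]
grip_force: 60.7
```

To row units: 0.7 mm / 500 = 0.0014.

```bash
python3 -m inch '[{"jaw":0.2, "dz":0.0014}, {"jaw":0.2}]' | grep -E "pos|force"
python3 -m inch '[{"jaw":0.2, "dz":0.0014}, {"jaw":0.2}]' | grep -E "pos|force"
python3 -m inch '[{"jaw":0.2, "dz":0.0014}, {"jaw":0.2}]' | grep -E "pos|force"
```

```text
tool_pos: [549.7, 270.1, 17.3]
force: [-0.7, 0.1, -6.1]
grip_force: 60.7
tool_pos: [549.8, 270.1, 17.1]
force: [-1.5, -0.9, -0.3]
grip_force: 61.3
tool_pos: [549.8, 270.1, 17.1]
force: [-5.6, -1.9, 5.1]
grip_force: 62.2
```

To row units: -35 mm / 500 = -0.07, -25 mm / 500 = -0.05.

```bash
python3 -m inch '[{"jaw":0.55}, {"jaw":0.55}, {"jaw":0.55}, {"jaw":0.55}, {"jaw":0.55, "dz":-0.01}, {"jaw":0.55, "dz":-0.03}, {"jaw":0.55, "dz":-0.05}, {"jaw":0.55, "dz":-0.07}, {"jaw":0.55, "dz":-0.07}, {"jaw":0.55, "dz":-0.07}]' | grep -E "pos|force"
python3 -m inch '[{"jaw":0.55, "dz":-0.07}, {"jaw":0.55, "dz":-0.07}, {"jaw":0.55, "dz":-0.06}, {"jaw":0.55, "dz":-0.05}, {"jaw":0.55, "dz":-0.02}, {"jaw":0.55}]' | grep -E "pos|force"
python3 - <<'E'
from h import *
from bench import capture
for n in("top","side"): np.savez(n+"5.npz",**capture(n))
T,S=load("top5.npz"),load("side5.npz")
for nm,c,(x0,x1,y0,y1) in(("T",T,(200,312,112,208)),("S",S,(342,453,112,208))):
    g=cv2.cvtColor(c["img"],cv2.COLOR_RGB2GRAY)[y0:y1,x0:x1]
    n,l,st,ce=cv2.connectedComponentsWithStats((g>110).astype(np.uint8))
    for i in range(1,n):
        if 60<st[i,4]<700:
            bp=np.argwhere(l==i)[:,::-1]
            for z in(27,38): print(nm,z,st[i,4],cv2.minAreaRect(np.array([onz(c,u+x0,v+y0,z)[:2] for u,v in bp],np.float32)))
E
python3 rel.py 659 -233 310
```

```text
tool_pos: [549.4, 270.0, 167.7]
force: [0.4, -0.1, -0.3]
grip_force: 0.0
tool_pos: [551.1, 270.5, 304.6]
force: [0.4, 0.8, 0.5]
grip_force: 0.0
T 27 592 ((583.0057373046875, 483.8585510253906), (119.3435287475586, 65.99484252929688), 24.497283935546875)
T 38 592 ((580.0322265625, 478.6943359375), (118.15665435791016, 65.33837127685547), 24.497961044311523)
T 27 111 ((683.38427734375, 354.26861572265625), (46.45838165283203, 34.376487731933594), 72.98319244384766)
T 38 111 ((679.4122924804688, 350.39398193359375), (45.996341705322266, 34.034637451171875), 72.98310852050781)
T 27 342 ((562.4412231445312, 327.06170654296875), (30.044036865234375, 112.98792266845703), 76.98655700683594)
T 38 342 ((559.6720581054688, 323.4576721191406), (29.745254516601562, 111.86410522460938), 76.98657989501953)
T 27 78 ((499.4787292480469, 462.7622375488281), (64.37872314453125, 15.23897647857666), 28.52126693725586)
T 38 78 ((497.3358154296875, 457.80853271484375), (63.73834991455078, 15.08740234375), 28.521255493164062)
T 27 355 ((551.6502075195312, 271.6825256347656), (38.77583694458008, 88.488426208
[... 663 characters left out ...]
2636719)
S 38 323 ((550.7879638671875, 269.24102783203125), (35.11091995239258, 88.4999008178711), 75.32426452636719)
S 27 166 ((493.8855285644531, 155.76513671875), (33.74006652832031, 78.13896179199219), 38.741859436035156)
S 38 166 ((497.35821533203125, 150.23963928222656), (33.369388580322266, 77.28047180175781), 38.741851806640625)
S 27 417 ((538.8763427734375, 133.75320434570312), (78.34835815429688, 71.96510314941406), 40.292137145996094)
S 38 417 ((541.8547973632812, 128.46954345703125), (77.48757934570312, 71.1744155883789), 40.29212951660156)
t 17.0 tcp [549.3 270.  299.7] z [-0.001 -0.    -1.   ] yaw 1.3385 j6 -1.075 F [ 0.7  0.2 -0.1] w 0.549 grip 0.0
to go [-222.5 -464.2  -10.2]
```

Both views put the block top at (549, 269) at z=38, so it's flat on the liner, and the bar hasn't moved. Now back to the knob.

To row units: -5 mm / 500 = -0.01, -0.101 rad / 3.1416 = -0.0321.

```bash
python3 -m inch '[{"jaw":0.55, "dz":-0.01, "yaw":-0.0321}, {"jaw":0.55, "dz":-0.01, "yaw":-0.0321}, {"jaw":0.6, "dz":-0.01, "yaw":-0.0318}, {"jaw":0.6, "yaw":-0.0318}, {"jaw":0.8}]' | tail -1
python3 rel.py 654 -234.7 310
```

```text
grip_force: 0.0
t 17.42 tcp [548.9 269.8 313.2] z [-0.004 -0.001 -1.   ] yaw 1.7439 j6 -1.481 F [-0.2  0.3  0.4] w 0.723 grip 0.0
to go [ -16.7 -515.1    3.3]
```

To row units: -30 mm / 500 = -0.06, -15 mm / 500 = -0.03.

```bash
python3 -m inch '[{"jaw":0.8, "dy":-0.03}, {"jaw":0.8, "dx":-0.002, "dy":-0.06}, {"jaw":0.8, "dx":-0.002, "dy":-0.06}, {"jaw":0.8, "dx":-0.002, "dy":-0.06}, {"jaw":0.8, "dx":-0.002, "dy":-0.06}, {"jaw":0.8, "dx":-0.002, "dy":-0.06}, {"jaw":0.8, "dx":-0.002, "dy":-0.06}, {"jaw":0.8, "dx":-0.002, "dy":-0.06}, {"jaw":0.8, "dx":-0.002, "dy":-0.06}, {"jaw":0.8, "dx":-0.002, "dy":-0.06}]' | tail -1
python3 -m inch '[{"jaw":0.8, "dx":-0.002, "dy":-0.06}, {"jaw":0.8, "dx":-0.002, "dy":-0.06}, {"jaw":0.8, "dx":-0.002, "dy":-0.06}, {"jaw":0.8, "dx":-0.002, "dy":-0.06}, {"jaw":0.8, "dx":-0.002, "dy":-0.06}, {"jaw":0.8, "dx":-0.002, "dy":-0.06}, {"jaw":0.8, "dx":-0.002, "dy":-0.06}, {"jaw":0.8, "dy":-0.03}, {"jaw":0.8, "dy":-0.01}, {"jaw":0.8}]' | tail -1
python3 rel.py 654 -234.7 256
```

```text
grip_force: 0.0
grip_force: 0.0
t 19.08 tcp [ 651.8 -235.8  314.5] z [-0.002  0.001 -1.   ] yaw 1.7374 j6 -2.255 F [-0.2  0.7  0.8] w 0.8 grip 0.0
to go [-2.5  0.6 58.5]
```

To row units: 16 mm / 500 = 0.032, 15 mm / 500 = 0.03.

```bash
python3 -m inch '[{"jaw":0.8, "dx":-0.003, "dz":0.03}, {"jaw":0.8, "dz":0.032}, {"jaw":0.8, "dz":0.03}, {"jaw":0.8, "dz":0.02}, {"jaw":0.8}, {"jaw":0.2}, {"jaw":0.2}, {"jaw":0.2}, {"jaw":0.2}, {"jaw":0.2}]' 45 | tail -3
python3 rel.py 654 -234.7 256
```

```text
force: [-2.5, 5.6, 4.7]
gripper_width: 0.328
grip_force: 44.5
t 19.92 tcp [ 654.4 -233.1  262.1] z [ 0.002  0.002 -1.   ] yaw 1.7413 j6 -2.255 F [-2.5  5.6  4.7] w 0.328 grip 44.5
to go [ 0.6 -1.5  6.1]
```

To row units: 15.1 mm / 500 = 0.0302, 14.9 mm / 500 = 0.0298.

```bash
python3 -m inch '[{"jaw":0.2, "dx":0.0286, "dz":-0.0096}, {"jaw":0.2, "dx":0.0294, "dz":-0.007}, {"jaw":0.2, "dx":0.0298, "dz":-0.0044}, {"jaw":0.2, "dx":0.0302, "dz":-0.0016}, {"jaw":0.2, "dx":0.0302, "dz":0.001}, {"jaw":0.2, "dx":0.03, "dz":0.0038}, {"jaw":0.2, "dx":0.0296, "dz":0.0064}, {"jaw":0.2, "dx":0.0288, "dz":0.009}]' | tail -3
python3 rel.py 431.5 -272 131
```

```text
force: [3.9, 8.4, 8.8]
gripper_width: 0.329
grip_force: 46.9
t 20.58 tcp [ 539.6 -252.9  265. ] z [ 0.008  0.001 -1.   ] yaw 1.7421 j6 -2.383 F [3.9 8.4 8.8] w 0.329 grip 46.9
to go [110.9  -0.3 133.1]
```

To row units: 13.9 mm / 500 = 0.0278, 13.3 mm / 500 = 0.0266.

```bash
python3 -m inch '[{"jaw":0.2, "dx":0.0278, "dz":0.0116}, {"jaw":0.2, "dx":0.0266, "dz":0.0142}, {"jaw":0.2, "dx":0.0254, "dz":0.0164}, {"jaw":0.2, "dx":0.0238, "dz":0.0186}, {"jaw":0.2, "dx":0.022, "dz":0.0208}, {"jaw":0.2, "dx":0.02, "dz":0.0226}, {"jaw":0.2, "dx":0.018, "dz":0.0244}]' | tail -3
python3 rel.py 431.5 -272 131
```

```text
force: [-11.6, 9.1, 14.4]
gripper_width: 0.329
grip_force: 50.4
t 21.17 tcp [ 455.3 -267.4  199.8] z [-0.002  0.001 -1.   ] yaw 1.741 j6 -2.497 F [-11.6   9.1  14.4] w 0.329 grip 50.4
to go [24.1 -0.6 68.8]
```

To row units: 14.8 mm / 500 = 0.0296, 14.5 mm / 500 = 0.029.

```bash
python3 -m inch '[{"jaw":0.2, "dx":0.0156, "dz":0.0258}, {"jaw":0.2, "dx":0.0132, "dz":0.0272}, {"jaw":0.2, "dx":0.0108, "dz":0.0282}, {"jaw":0.2, "dx":0.0082, "dz":0.029}, {"jaw":0.2, "dx":0.0056, "dz":0.0296}, {"jaw":0.2}]' | tail -3
python3 rel.py 431.5 -272 125
```

```text
force: [-9.4, 0.3, -2.5]
gripper_width: 0.329
grip_force: 50.2
t 21.67 tcp [ 427.6 -272.   124.9] z [-0.005  0.002 -1.   ] yaw 1.74 j6 -2.539 F [-9.4  0.3 -2.5] w 0.329 grip 50.2
to go [-3.9 -0.7 -0.1]
```

To row units: 3 mm / 500 = 0.006, -2 mm / 500 = -0.004.

```bash
python3 -m inch '[{"jaw":0.2, "dx":-0.004, "dz":0.006}, {"jaw":0.2, "dx":-0.002, "dz":0.006}, {"jaw":0.2}]' | grep -E "pos|force"
python3 -m inch '[{"jaw":0.2, "dz":0.006}, {"jaw":0.2}]' | grep -E "pos|force"
```

```text
tool_pos: [428.6, -271.9, 123.4]
force: [-30.5, 7.1, 31.7]
grip_force: 54.2
tool_pos: [429.6, -271.8, 122.4]
force: [-31.7, 13.8, 45.8]
grip_force: 56.6
```

Firm resistance, so the cover is on its sill. Release, retreat upward and check.

To row units: -30 mm / 500 = -0.06, -25 mm / 500 = -0.05.

```bash
python3 -m inch '[{"jaw":0.2, "dz":-0.006}, {"jaw":0.8}, {"jaw":0.8}, {"jaw":0.8}, {"jaw":0.8}, {"jaw":0.8, "dz":-0.03}, {"jaw":0.8, "dz":-0.04}, {"jaw":0.8, "dz":-0.05}, {"jaw":0.8, "dz":-0.06}, {"jaw":0.8, "dz":-0.06}]' | grep -E "pos|force"
python3 -m inch '[{"jaw":0.8, "dz":-0.06}, {"jaw":0.8, "dz":-0.04}, {"jaw":0.8, "dy":0.06, "dz":-0.02}, {"jaw":0.8, "dy":0.07}, {"jaw":0.8, "dy":0.07}, {"jaw":0.8, "dy":0.07}, {"jaw":0.8, "dy":0.07}, {"jaw":0.8, "dy":0.07}, {"jaw":0.8, "dy":0.06}, {"jaw":0.8}]' | grep -E "pos|force"
python3 - <<'E'
from h import *
from bench import capture
T,S=capture("top"),capture("side")
print(proj(T,[431.3,-273.2,143.5]))
k=[]
for c,(x0,x1,y0,y1) in((T,(405,455,245,295)),(S,(190,235,245,290))):
    im=c["img"].astype(int)[y0:y1,x0:x1];m=(im[...,0]>120)&(im[...,0]>2*im[...,1])
    n,l,st,ce=cv2.connectedComponentsWithStats(m.astype(np.uint8))
    i=1+st[1:,4].argmax();print(st[i],ce[i]+[x0,y0]);k.append(ray(c,*(ce[i]+[x0,y0])))
print("knob",tri(*k))
i=np.hstack([cv2.resize(c["img"],(400,250),interpolation=cv2.INTER_AREA) for c in(T,S)])
j=np.hstack([cv2.resize(T["img"][155:305,360:535],(400,343)),cv2.resize(S["img"][205:355,175:350],(400,343))])
cv2.imwrite("pics/end.png",np.vstack([i,j])[:600,:,::-1])
E
```

```text
tool_pos: [433.3, -272.0, 241.9]
force: [0.7, -0.7, -0.2]
grip_force: 0.0
tool_pos: [392.9, -36.6, 301.3]
force: [0.1, 0.4, -0.0]
grip_force: 0.0
(np.float64(431.62390727811237), np.float64(277.1827378059165))
[ 21  20  12  19 146] [431.69178082 274.84246575]
[ 12  13  21  18 197] [210.95431472 266.54314721]
knob (array([ 436.29265299, -271.71622877,  144.62986182]), [np.float64(0.7986131287955706), np.float64(0.7986131287956432)])
```

View pics/end.png

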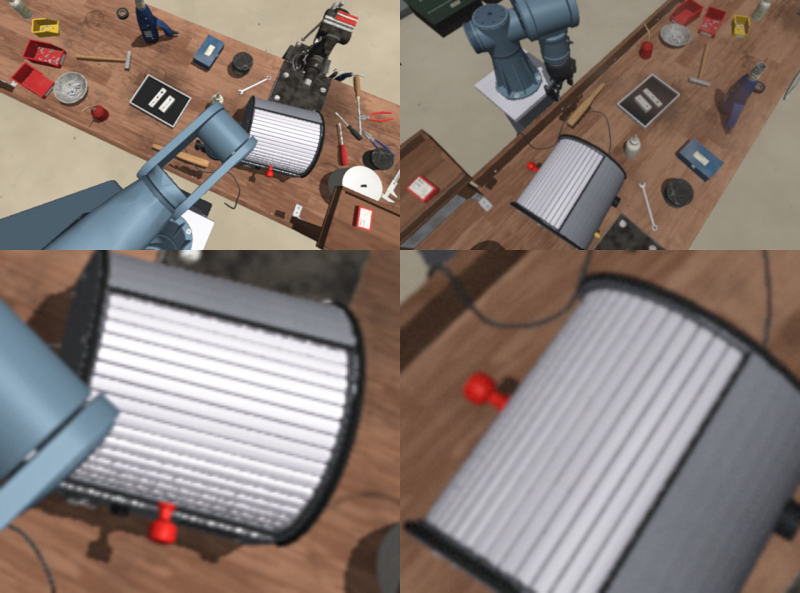

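The final picture shows the cover on its sill with the knob 2 mm lower than at the start. Both steel pieces are in the tray, the bottle and brush haven't moved, and the robot is clear.

```bash
python3 -c "
from bench import hand_in;print(hand_in())"
```

```text
the job is handed in; nothing more can be done
None
```

I rolled the cover open, lifted the guide block out and set it flat in the tray beside the clamp bar, then rolled the cover shut onto its sill and handed the job in; the last pictures show the bar, bottle and brush still in place.

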